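# Hang the orange headphones on the desk rail

## Task

Hang the orange headphones over the middle of the metal bar, squarely, so that the padded headband rests on the bar and one ear cup hangs on each side, clear of the desk; set them down on the bar without dropping them, and let go. Leave the blue headphones standing where they are.

Things in the scene. Friction and masses are not known exactly. Their poses are not given: they have to be found in the camera images.
- orange_mid (a point): Orange rigid headphones standing as an arch on two ear cups: 150 mm span (y), 60 deep (x), 150 tall, 78 between cups, 160 g, symmetric. Point: centre, 75 mm up (z up). Headband crown: 30 mm wide along x, 28 thick, its padded underside 47 mm above the point. Grip the crown across its width from above, fingertips at most 22 mm below its top: the bar goes right under it. May stand left or right.
- rail_mid (a point): Headphone rail fixed to the desk: level aluminium bar, 20 mm diameter, 240 long between two 16 mm posts no higher than the bar, on a base 280 x 56 x 8. Point: top of the bar at mid length, 150 mm above the desk; x along the bar, y across, z up. Hung right, the headphones' x lies along the bar (either way round), their point 47 mm below this one, cups 28 mm clear of the desk.
- blue_mid (a point): Blue headphones of the same shape and size as the orange ones, standing on their cups; the point is their centre, 75 mm up. To be left alone.
Things that resemble listed ones, but are neither listed nor needed, are in the scene too. Of the things that look like the part that bears blue_mid, the middle-sized one is meant. There is more than one size of the part that bears orange_mid; the job needs the smaller.

How it is judged:
At the end, for the whole second after the job is handed in: Orange headphones at rest on the bar: centre within 50 mm of its middle along it, 30 mm across, 35 to 60 mm below its top; upright and square to the bar (x along it) within 17 degrees. Blue pair upright within 17 degrees and within 30 mm of its start (x of orange_mid in the frame of rail_mid between -0.05 and 0.05 m and y of orange_mid in the frame of rail_mid between -0.03 and 0.03 m and z of orange_mid in the frame of rail_mid between -0.06 and -0.035 m and angle between each of orange_mid, blue_mid's own z axis and vertical below 0.3 rad and angle between the x axis of orange_mid and the x axis of rail_mid, either way round below 0.3 rad and linear speed of orange below 0.05 m/s and angular speed of orange below 0.5 rad/s and distance of blue_mid from where it was at the start of the episode below 0.03 m); the robot touches nothing.
It fails at once if the orange headphones are dropped (moving faster than 0.6 m/s while not held) (linear speed of orange above 0.6 m/s and contact force between orange and the fingers below 0.05 N).
It fails at once if the blue headphones are moved by over 30 mm or tipped by over 17 degrees (distance of blue_mid from where it was at the start of the episode above 0.03 m or angle between blue_mid's own z axis and vertical above 0.3 rad).
It also fails if it takes over 51 s, if anything falls off the work surface, if the arm or the gripper's body presses on something with over 40 N, if the wrist force passes 120 N, or if a joint passes its speed limit or range.

## Robot

A 6-joint arm with a two-finger parallel gripper is mounted at the origin on the work surface. World frame = base frame: x ahead of the robot, y to its left, z up, the work surface at z = 0. Lengths are in m, angles in rad, forces in N, time in s.
With the tool pointing down it reaches from about 0.25 to 0.85 m from the base axis. Payload 12.5 kg.
Tool frame: the origin (TCP) lies midway between the tips of the shut fingers; the grasp point (between the pads) lies 19 mm behind it; z points along the fingers, y is the direction in which the jaws open and shut (so a half turn about z gives the same grasp; the last joint's range is limited). The gripper opens to 93 mm and grips with 3 to 60 N. Pads are 15 mm wide; open, the fingers measure 128 mm over their backs; the gripper's body (75 mm by 188 mm) begins 65 mm behind the grasp point.
Start: joints at [-1.412, 0.351, 1.652, -0, 1.139, -0.085], TCP at [0.133, -0.534, 0.219] pointing down, gripper open.
Joint ranges: [-2.75, 2.75], [-0.79, 2.1], [0.01, 2.65], [-1.57, 4.71], [0.07, 3.14], [-2.87, 2.87]. Speed limits (rad/s): [2.22, 2.22, 2.79, 3.14, 3.14, 3.14].

## Interface

Orientations are given as a 3x3 rotation matrix whose columns are the frame's x, y, z axes.
In Python, from station import status, camera, get_calibration, workorder gives the robot as it stands.
- The arm moves only by the tool apply_moves, never from a script. Its argument "rows" is a list that holds one entry, the list of rows, each a list of 6 numbers: the shift along the tool's x, y, z as a fraction of full scale, then the turn, a rotation vector about the tool's x, y, z as a fraction of full scale. A call has 1 to 12 rows; each row shifts and turns the pose as measured when the row begins, along the tool's axes as they then stand; what a row does not reach is not made up. Full scale, the value 1, is 0.25 m for a shift and 180 degrees for a turn. A row lasts 1/10 s, in which the tool goes at most 50 mm and 8.59 degrees, less where a joint would pass 70% of its speed; a pose out of reach is approached as far as the arm can. A call with a number of a shift or a turn outside -1 to 1 is refused whole. A call with a gripper value outside its range is refused whole. "hand" is the opening, from 0 (shut) to 1 (fully open), set as the call begins (left out, the last holds). The fingers move at their own pace and stop on an object; "newtons" is the grip in N (left out, the last holds). Time passes only in rows, so rows that do not move let the fingers close. It gives the time, the measured TCP pose, the force and the opening at its end, in the units of the state.
- status.read_state(): the state, without advancing time (a new reading comes with each control period).
- camera(name): name is "scene" or "top" or "wrist"; returns (picture, depth): 384x512x3 uint8, red, green, blue; 384x512 float32, m along the optical axis (not along the pixel's ray), 0 where there is no reading.
- get_calibration(name): a dict with "mtx" (3x3 intrinsics, pixels), "k1" (the pictures are not rectified: a ray, as slopes to the right and down, at radius r is drawn at 1 + k1 r^2 times it, then the intrinsics apply), "position" and "rotation" of the camera in the world. Camera axes: x right, y up, looking along -z (the intrinsics and any distortion apply to the point x, -y, -z); pixel columns grow to the right and rows downward; lengths in m; the calibration is good to about 2 mm. A picture is of the moment at which its call begins: read the wrist's pose just before it. get_calibration takes no time and is no camera call; for the wrist camera it gives the pose at the moment of the call.
- workorder.close_job(): hands the job in, once; it reports no verdict.
The state is a dict: "time": time; "joint_pos": joint angles; "dq": joint speeds; "effort": joint torques, N m; "position": TCP position; "tcp_rot": TCP orientation; "contact_force": force on the tool from outside, world axes, zero at the start; "torque": the same for the moment, N m; "finger_gap": finger opening in m.
Only numpy, scipy, OpenCV 4.12 (cv2) and the standard library are available. Lean on these libraries where they do the work, as an engineer would, in place of code of your own. Each camera call takes 0.05 s, during which the arm holds its last target.

## Working session

There is one attempt and no reset: what is moved stays moved. The work goes in short steps, Python scripts to look and compute and a tool call to move; the robot and the scene stay as the last step left them, time stands still between calls to the robot, and variables do not carry over. Pictures are saved under pics/ and viewed, and the job is handed in when it is done.

Besides the shell and the picture viewer there is one more tool, called after "Request:" as name(argument=value, ...), one argument or row to a line, values as JSON. apply_moves: Moves the arm, as the interface text tells. Its arguments: {"type":"object","properties":{"rows":{"type":"array"},"hand":{"type":"number"},"newtons":{"type":"number"}},"required":["rows"]}

```bash
mkdir -p pics; ls
python3 - <<'E'
from station import status, camera, get_calibration
import cv2, numpy as np
for n in ["scene","top"]:
    p,d=camera(n); np.savez(f"pics/{n}0.npz",p=p,d=d); cv2.imwrite(f"pics/{n}0.png",cv2.cvtColor(p,cv2.COLOR_RGB2BGR))
    c=get_calibration(n); print(n,{k:np.round(v,3).tolist() for k,v in c.items()})
print(status.read_state())
E
```

```text
pics
scene {'mtx': [[365.197, 0.0, 254.613], [0.0, 365.197, 191.388], [0.0, 0.0, 1.0]], 'k1': -0.118, 'position': [1.221, 0.394, 0.708], 'rotation': [[-0.481, -0.499, 0.72], [0.876, -0.288, 0.386], [0.015, 0.817, 0.576]]}
top {'mtx': [[458.581, 0.0, 254.712], [0.0, 458.581, 186.53], [0.0, 0.0, 1.0]], 'k1': -0.13, 'position': [0.298, -0.033, 1.115], 'rotation': [[0.009, 0.981, -0.192], [-1.0, 0.005, -0.022], [-0.021, 0.193, 0.981]]}
{'time': 0.1, 'joint_pos': array([-1.41160468e+00,  3.51179200e-01,  1.65233888e+00, -2.20989014e-05,
        1.13911887e+00, -8.45995149e-02]), 'dq': array([-0.00057261, -0.0014431 , -0.00191103, -0.00016984,  0.00115352,
       -0.00309151]), 'effort': array([ 1.13789280e-03, -4.98024809e+01, -2.85704827e+01,  7.00198766e-02,
        2.39720283e-02, -3.57637487e-05]), 'position': array([ 0.13273176, -0.53342779,  0.21816506]), 'tcp_rot': array([[ 9.70427600e-01,  2.41392293e-01, -1.85360276e-04],
       [ 2.41392354e-01, -9.70427058e-01,  1.02791284e-03],
       [ 6.82516099e-05, -1.04225955e-03, -9.99999455e-01]]), 'contact_force': array([-0.28380563, -0.99886844,  0.17264394]), 'torque': array([-0.01452671,  0.01092968,  0.05894901]), 'finger_gap': 0.09278181290719738}
```

View pics/scene0.png

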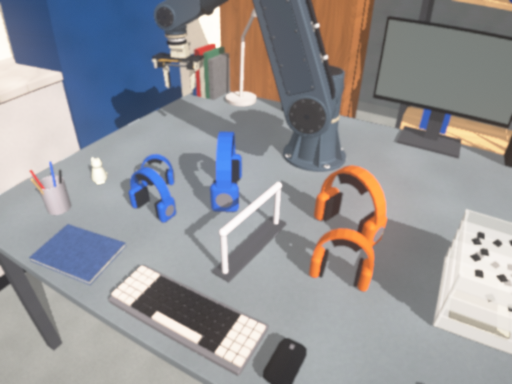

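View pics/top0.png

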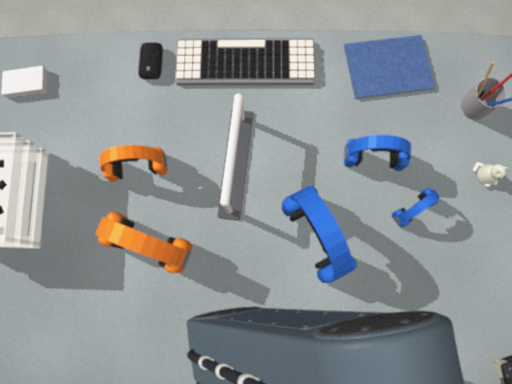

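The scene view shows two orange arches, three blue ones and the rail. Candidates for orange in the top view are the small one at (133,158) and the large one at (143,242). Blue candidates are mid-sized at (378,150), large at (320,232) and small at (415,207). The rail runs from (238,97) to (228,208). By the description I want the orange pair at (133,158), and the blue pair at (378,150) stays put. Next I'll measure sizes from depth.

```bash
cat > h.py <<'E'
import numpy as np, cv2
from station import status, camera, get_calibration
def cloud(d,c):
    K=np.array(c["mtx"]);h,w=d.shape
    u,v=np.meshgrid(np.arange(w),np.arange(h))
    pts=np.stack([u,v],-1).reshape(-1,1,2).astype(np.float64)
    k=float(c["k1"])
    s=cv2.undistortPoints(pts,K,np.array([k,0,0,0,0.]))[:,0].reshape(h,w,2)
    P=np.stack([s[...,0]*d,-s[...,1]*d,-d],-1)
    return P@np.array(c["rotation"]).T+np.array(c["position"])
def masks(p):
    H=cv2.cvtColor(p,cv2.COLOR_RGB2HSV)
    o=(H[...,0]<20)&(H[...,1]>150)&(H[...,2]>80)
    b=(H[...,0]>100)&(H[...,0]<125)&(H[...,1]>170)&(H[...,2]>60)
    return o,b
E
python3 - <<'E'
from h import *
for n in ["top","scene"]:
    z=np.load(f"pics/{n}0.npz");p,d=z["p"],z["d"];W=cloud(d,get_calibration(n))
    o,b=masks(p)
    for nm,m in(("o",o),("b",b)):
        k,L,st,ce=cv2.connectedComponentsWithStats((m&(d>0)).astype(np.uint8))
        for i in range(1,k):
            if st[i,4]<150: continue
            q=W[(L==i)]; q=q[(q[:,2]>0.01)&(q[:,2]<.3)]
            if len(q)<100: continue
            zt=np.percentile(q[:,2],98)
            r=cv2.minAreaRect((q[:,:2]*1000).astype(np.float32))
            print(n,nm,ce[i].round(),len(q),"ztop",zt.round(4),"rect mm",np.round(r[0]),np.round(r[1]),round(r[2],1))
    m=(W[...,2]>.125)&(W[...,2]<.165)&(p.min(-1)>120)
    k,L,st,ce=cv2.connectedComponentsWithStats(m.astype(np.uint8))
    for i in range(1,k):
        if st[i,4]<100: continue
        q=W[L==i]; r=cv2.minAreaRect((q[:,:2]*1000).astype(np.float32))
        print(n,"rail?",ce[i].round(),len(q),np.percentile(q[:,2],95).round(4),np.round(r[0]),np.round(r[1]),round(r[2],1))
E
```

```text
top o [131. 158.] 1149 ztop 0.1511 rect mm [561. 285.] [ 55. 147.] 7.8
top o [142. 242.] 2231 ztop 0.205 rect mm [371. 243.] [202.  79.] 69.9
top b [356. 149.] 379 ztop 0.135 rect mm [ 591. -247.] [33. 53.] 84.7
top b [395. 148.] 580 ztop 0.152 rect mm [ 585. -327.] [101.  39.] 75.5
top b [323. 232.] 2456 ztop 0.2169 rect mm [ 392. -154.] [209.  82.] 27.8
top b [417. 207.] 505 ztop 0.1112 rect mm [ 461. -393.] [ 39. 106.] 34.8
top rail? [231. 150.] 1011 0.1515 [574.  41.] [ 20. 258.] 83.9
top rail? [  5. 174.] 774 0.1436 [484. 573.] [ 44. 240.] 88.5
top rail? [ 15. 190.] 816 0.1635 [480. 531.] [ 28. 251.] 84.8
scene o [349.  16.] 105 ztop 0.2994 rect mm [-1033.  -156.] [108. 289.] 66.6
scene o [352. 224.] 2714 ztop 0.2052 rect mm [452. 259.] [291. 202.] 7.2
scene b [225. 165.] 899 ztop 0.2178 rect mm [ 397. -151.] [209.  72.] 28.0
scene b [159. 191.] 397 ztop 0.1525 rect mm [ 603. -270.] [47. 88.] 3.2
scene rail? [218.  70.] 140 0.1631 [-356. -680.] [ 33. 140.] 89.5
scene rail? [31. 92.] 497 0.1633 [  318. -1292.] [ 35. 349.] 89.7
scene rail? [248. 210.] 651 0.152 [575.  43.] [ 20. 258.] 83.7
scene rail? [476. 282.] 902 0.1632 [504. 543.] [278. 112.] 25.9
scene rail? [488. 252.] 2788 0.1561 [457. 597.] [118. 208.] 88.5
```

Run:
```python
from h import *
for n,box in (("top",(90,140,175,190)),("scene",(300,220,385,300))):
    z=np.load(f"pics/{n}0.npz");p,d=z["p"],z["d"];W=cloud(d,get_calibration(n));o,b=masks(p)
    x0,y0,x1,y1=box
    cv2.imwrite(f"pics/crop_{n}.png",cv2.resize(cv2.cvtColor(p[y0:y1,x0:x1],cv2.COLOR_RGB2BGR),None,fx=6,fy=6,interpolation=cv2.INTER_CUBIC))
    m=o&(W[...,1]>.18)&(W[...,1]<.38)&(W[...,0]>.49)&(W[...,0]<.64)
    for lo in (.12,.135,.145):
        q=W[m&(W[...,2]>lo)&(W[...,2]<.16)]
        r=cv2.minAreaRect((q[:,:2]*1000).astype(np.float32))
        print(n,lo,len(q),q.mean(0).round(4),r,q[:,2].max().round(4))
    q=W[(W[...,2]>.143)&(W[...,2]<.156)&(abs(W[...,0]-.574)<.15)&(abs(W[...,1]-.042)<.04)]
    mu=q.mean(0);u,s,vt=np.linalg.svd(q[:,:2]-mu[:2],full_matrices=False);print("rail",mu.round(4),vt[0],np.degrees(np.arctan(vt[0,1]/vt[0,0])),((q[:,:2]-mu[:2])@vt[0]).min(),((q[:,:2]-mu[:2])@vt[0]).max())
a=cv2.imread("pics/crop_top.png");c=cv2.imread("pics/crop_scene.png");c=cv2.resize(c,(510,480))
h=cv2.copyMakeBorder(a,0,0,0,0,0)
cv2.imwrite("pics/crop.png",np.hstack([cv2.resize(a,(400,235)),cv2.resize(c,(250,235))]))
```

```text
top 0.12 607 [0.5628 0.2816 0.1406] ((563.1254272460938, 286.6608581542969), (29.446304321289062, 110.44303894042969), 7.020362377166748) 0.1554
top 0.135 460 [0.5622 0.2846 0.1446] ((563.0380859375, 286.9042053222656), (28.6536865234375, 86.76649475097656), 7.88627290725708) 0.1554
top 0.145 247 [0.5628 0.2872 0.1483] ((562.6591796875, 289.40557861328125), (28.458284378051758, 57.099918365478516), 8.111018180847168) 0.1554
rail [0.5696 0.0411 0.1479] [-0.99427418  0.10685904] -6.134284288700143 -0.13315023323716982 0.12342455546959383
scene 0.12 501 [0.5664 0.2922 0.142 ] ((563.3928833007812, 288.3743896484375), (34.90555191040039, 110.62379455566406), 8.549253463745117) 0.1536
scene 0.135 397 [0.5665 0.2908 0.1456] ((563.2012939453125, 289.81549072265625), (34.69580078125, 86.10963439941406), 8.29687213897705) 0.1536
scene 0.145 237 [0.5657 0.2899 0.1492] ((564.2293701171875, 289.09039306640625), (32.34782028198242, 58.34017562866211), 9.544407844543457) 0.1536
rail [0.5903 0.043  0.1488] [ 0.99385025 -0.11073244] -6.357538981343492 -0.14431963884274274 0.11399723014852668
```

View pics/crop.png

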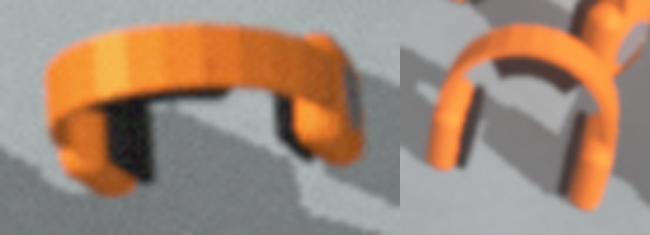

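The crop shows the smaller orange arch with its black pads. Its crown is at about (0.563, 0.288), 0.150 tall, 28 mm wide, yaw +8°. The rail's middle is at (0.574, 0.042), 0.150 high, yaw -6.2°. Both match the given sizes. I'll lift and turn first.

Request:
apply_moves(
  rows=[
    [[0, 0, -0.18, 0, 0, -0.0467], [0, 0, -0.18, 0, 0, -0.0467], [0, 0, -0.18, 0, 0, -0.0467], [0, 0, 0, 0, 0, -0.0467], [0, 0, 0, 0, 0, -0.0467], [0, 0, 0, 0, 0, -0.0467], [0, 0, 0, 0, 0, -0.0467], [0, 0, 0, 0, 0, -0.0467], [0, 0, 0, 0, 0, -0.0467], [0, 0, 0, 0, 0, -0.0467], [0, 0, 0, 0, 0, 0]],
  ],
  hand=1,
  newtons=25,
)

```text
time: 1.2
position: [0.1325, -0.5318, 0.3555]
tcp_rot: [[-0.175, 0.985, -0.001], [0.985, 0.175, 0.009], [0.009, 0.0, -1.0]]
contact_force: [0.3, 0.5, 1.0]
finger_gap: 0.0928
```

```bash
cat > to.py <<'E'
import sys; from h import *
s=status.read_state();R=s["tcp_rot"];t=np.array(list(map(float,sys.argv[1:4])));yaw=float(sys.argv[4])
cy=np.degrees(np.arctan2(R[1,1],R[0,1]))
print("t",s["time"],"pos",s["position"].round(4),"yawY",cy.round(2),"Rz",R[:,2].round(4),"q",s["joint_pos"].round(2),"gap",s["finger_gap"],"F",s["contact_force"].round(2))
print("shift in tool units",(R.T@(t-s["position"])/.25).round(4),"turn z units",((-(yaw-cy)+90)%180-90)/180)
E
python3 to.py .563 .288 .35 8
```

```text
t 1.2 pos [ 0.1325 -0.5318  0.3555] yawY 10.05 Rz [-0.0014  0.0087 -1.    ] q [-1.41  0.25  1.45 -0.    1.45 -1.59] gap 0.09277487173845095 F [0.26 0.51 0.96]
shift in tool units [2.928  2.2682 0.0479] turn z units 0.011413886984674172
```

Request:
apply_moves(
  rows=[
    [[0.146, 0.113, 0, 0, 0, 0], [0.146, 0.113, 0, 0, 0, 0], [0.146, 0.113, 0, 0, 0, 0], [0.146, 0.113, 0, 0, 0, 0], [0.146, 0.113, 0, 0, 0, 0], [0.146, 0.113, 0, 0, 0, 0], [0.146, 0.113, 0, 0, 0, 0], [0.146, 0.113, 0, 0, 0, 0], [0.146, 0.113, 0, 0, 0, 0], [0.146, 0.113, 0, 0, 0, 0], [0.146, 0.113, 0, 0, 0, 0], [0.146, 0.113, 0, 0, 0, 0]],
  ],
)

```text
time: 2.4
position: [0.4086, -0.0327, 0.3582]
tcp_rot: [[-0.106, 0.994, 0.0], [0.994, 0.106, 0.011], [0.011, 0.002, -1.0]]
contact_force: [0.6, -1.2, 0.6]
finger_gap: 0.0927
```

```bash
python3 to.py .563 .288 .32 8
```

```text
t 2.4 pos [ 0.4086 -0.0327  0.3582] yawY 6.11 Rz [ 4.000e-04  1.110e-02 -9.999e-01] q [-0.2  -0.04  1.77  0.01  1.41 -0.31] gap 0.09272722133436913 F [ 0.58 -1.17  0.6 ]
shift in tool units [1.2081 0.7503 0.1672] turn z units -0.010489782441917977
```

Request:
apply_moves(
  rows=[
    [[0.151, 0.094, 0.01, 0, 0, -0.0013], [0.151, 0.094, 0.01, 0, 0, -0.0013], [0.151, 0.094, 0.01, 0, 0, -0.0013], [0.151, 0.094, 0.02, 0, 0, -0.0013], [0.151, 0.094, 0.02, 0, 0, -0.0013], [0.151, 0.094, 0.02, 0, 0, -0.0013], [0.151, 0.094, 0.02, 0, 0, -0.0013], [0.12, 0.08, 0.02, 0, 0, -0.0013], [0, 0, 0, 0, 0, 0], [0, 0, 0, 0, 0, 0]],
  ],
)

```text
time: 3.4
position: [0.5653, 0.2998, 0.3244]
tcp_rot: [[-0.098, 0.995, -0.002], [0.995, 0.098, 0.009], [0.009, -0.002, -1.0]]
contact_force: [-0.0, -0.2, 0.5]
finger_gap: 0.0928
```

```bash
python3 to.py .563 .288 .132 8
python3 - <<'E'
from h import *
p,d=camera("wrist");c=get_calibration("wrist");W=cloud(d,c);o,b=masks(p)
cv2.imwrite("pics/w1.png",cv2.cvtColor(p,cv2.COLOR_RGB2BGR))
m=o&(W[...,1]>.18)&(W[...,1]<.38)&(W[...,0]>.49)&(W[...,0]<.64)
for lo in (.135,.145):
    q=W[m&(W[...,2]>lo)&(W[...,2]<.16)]
    if len(q)<50: print(len(q));continue
    r=cv2.minAreaRect((q[:,:2]*1000).astype(np.float32));print(lo,len(q),q.mean(0),r,q[:,2].max())
E
```

```text
t 3.4 pos [0.5653 0.2998 0.3244] yawY 5.64 Rz [-0.0025  0.0093 -1.    ] q [0.41 0.44 1.26 0.01 1.44 0.31] gap 0.09282371153220519 F [-0.04 -0.23  0.53]
shift in tool units [-0.0534 -0.0128  0.7691] turn z units -0.013121498448181827
0.135 1775 [0.56173205 0.29093614 0.14559508] ((562.1976928710938, 288.15789794921875), (30.006669998168945, 84.55782318115234), 8.025412559509277) 0.15224364887832992
0.145 1134 [0.561955   0.28878896 0.14860607] ((562.3612060546875, 288.0093078613281), (29.909000396728516, 55.33446502685547), 7.325081825256348) 0.15224364887832992
```

View pics/w1.png

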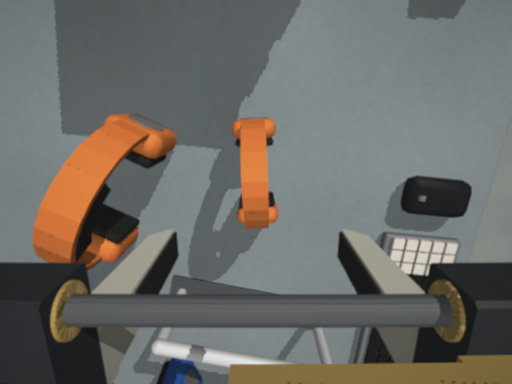

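The wrist view shows the small orange crown at (256,170), between and ahead of the fingers. It measures (0.5625, 0.288), yaw 7.7°, which agrees with the top view.

Request:
apply_moves(
  rows=[
    [[-0.053, -0.014, 0.06, 0, 0, -0.012], [0, 0, 0.1, 0, 0, 0], [0, 0, 0.1, 0, 0, 0], [0, 0, 0.1, 0, 0, 0], [0, 0, 0.08, 0, 0, 0], [0, 0, 0, 0, 0, 0], [0, 0, 0, 0, 0, 0]],
  ],
)

```text
time: 4.15
position: [0.5623, 0.2796, 0.2162]
tcp_rot: [[-0.118, 0.993, 0.003], [0.993, 0.118, 0.011], [0.011, 0.005, -1.0]]
contact_force: [0.5, -0.6, 0.3]
finger_gap: 0.0929
```

```bash
python3 to.py .5625 .288 .131 7.8
```

```text
t 4.15 pos [0.5623 0.2796 0.2162] yawY 6.79 Rz [ 0.0033  0.011  -0.9999] q [0.38 0.49 1.45 0.01 1.2  0.26] gap 0.09285801613195371 F [ 0.47 -0.63  0.32]
shift in tool units [0.0297 0.0033 0.341 ] turn z units -0.005626858987352692
```

Request:
apply_moves(
  rows=[
    [[0.028, 0.003, 0.04, 0, 0, -0.005], [0, 0, 0.06, 0, 0, 0], [0, 0, 0.06, 0, 0, 0], [0, 0, 0.06, 0, 0, 0], [0, 0, 0.04, 0, 0, 0], [0, 0, 0, 0, 0, 0], [0, 0, 0, 0, 0, 0]],
  ],
)

```text
time: 4.85
position: [0.5637, 0.2885, 0.15]
tcp_rot: [[-0.134, 0.991, 0.009], [0.991, 0.134, 0.013], [0.012, 0.01, -1.0]]
contact_force: [0.0, -1.2, 0.1]
finger_gap: 0.093
```

```bash
python3 to.py .5625 .288 .131 7.8
```

```text
t 4.85 pos [0.5637 0.2885 0.15  ] yawY 7.69 Rz [ 0.0087  0.0133 -0.9999] q [0.4  0.57 1.5  0.01 1.07 0.26] gap 0.09299872333244844 F [ 0.01 -1.24  0.08]
shift in tool units [-0.0022 -0.0058  0.0761] turn z units -0.0006321638409041776
```

Request:
apply_moves(
  rows=[
    [[-0.002, -0.005, 0.035, 0.0033, -0.0038, 0], [0, 0, 0.03, 0, 0, 0], [0, 0, 0.01, 0, 0, 0], [0, 0, 0, 0, 0, 0]],
  ],
)

```text
time: 5.25
position: [0.5631, 0.2882, 0.1309]
tcp_rot: [[-0.134, 0.991, 0.001], [0.991, 0.134, -0.0], [-0.001, 0.001, -1.0]]
contact_force: [0.6, 0.4, 0.6]
finger_gap: 0.0926
```

```bash
python3 to.py .5625 .288 .131 7.8
```

```text
t 5.25 pos [0.5631 0.2882 0.1309] yawY 7.69 Rz [ 1.2e-03 -4.0e-04 -1.0e+00] q [ 0.4   0.59  1.5  -0.    1.05  0.27] gap 0.09264413580392045 F [0.63 0.42 0.64]
shift in tool units [-0.0004 -0.0026 -0.0003] turn z units -0.000616943245927991
```

Request:
apply_moves(
  rows=[
    [[0, 0, 0, 0, 0, 0], [0, 0, 0, 0, 0, 0], [0, 0, 0, 0, 0, 0], [0, 0, 0, 0, 0, 0], [0, 0, 0, 0, 0, 0], [0, 0, 0, 0, 0, 0], [0, 0, 0, 0, 0, 0], [0, 0, 0, 0, 0, 0], [0, 0, 0, 0, 0, 0], [0, 0, 0, 0, 0, 0]],
  ],
  hand=0,
  newtons=25,
)

```text
time: 6.25
position: [0.5635, 0.2883, 0.1319]
tcp_rot: [[-0.134, 0.991, 0.002], [0.991, 0.134, 0.0], [-0.0, 0.002, -1.0]]
contact_force: [-0.9, 0.1, 0.0]
finger_gap: 0.0293
```

```bash
python3 to.py .5625 .288 .131 7.8
```

```text
t 6.25 pos [0.5635 0.2883 0.1319] yawY 7.69 Rz [ 2.5e-03  2.0e-04 -1.0e+00] q [ 0.4   0.59  1.5  -0.    1.05  0.27] gap 0.029318735242286686 F [-0.93  0.13  0.  ]
shift in tool units [-0.0006 -0.0042  0.0035] turn z units -0.0006255116009887571
```

Request:
apply_moves(
  rows=[
    [[0, 0, -0.03, 0, 0, 0], [0, 0, -0.06, 0, 0, 0], [0, 0, -0.08, 0, 0, 0], [0, 0, -0.1, 0, 0, 0], [0, 0, -0.1, 0, 0, 0], [0, 0, -0.1, 0, 0, 0], [0, 0, -0.1, 0, 0, 0], [0, 0, -0.1, 0, 0, 0], [0, 0, -0.08, 0, 0, 0], [0, 0, -0.05, 0, 0, 0], [0, 0, 0, 0, 0, 0], [0, 0, 0, 0, 0, 0]],
  ],
)

```text
time: 7.45
position: [0.5614, 0.2876, 0.3518]
tcp_rot: [[-0.134, 0.991, 0.008], [0.991, 0.134, 0.002], [0.001, 0.008, -1.0]]
contact_force: [-0.1, 0.8, -2.4]
finger_gap: 0.0299
```

```bash
python3 to.py .574 .042 .33 -6.2
python3 - <<'E'
from h import *
p,d=camera("scene"); cv2.imwrite("pics/s2.png",cv2.cvtColor(p,cv2.COLOR_RGB2BGR))
E
```

```text
t 7.45 pos [0.5614 0.2876 0.3518] yawY 7.68 Rz [ 0.0076  0.0025 -1.    ] q [ 0.4   0.41  1.24 -0.    1.48  0.27] gap 0.02989679716514564 F [-0.06  0.83 -2.44]
shift in tool units [-0.9805 -0.082   0.085 ] turn z units 0.07712821985427266
```

View pics/s2.png

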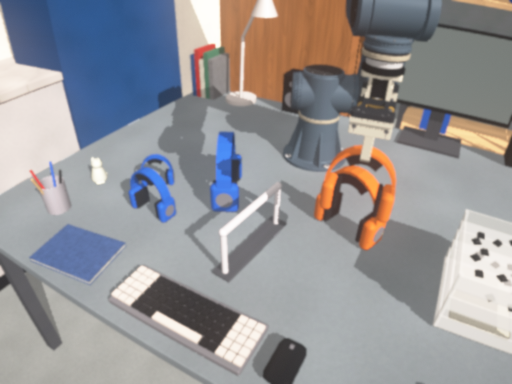

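The headphones are held upright, crown near (365,160), with the cups about 0.22 above the desk. Now I'll square them to the bar.

Request:
apply_moves(
  rows=[
    [[0, 0, 0, 0, 0, 0.0193], [0, 0, 0, 0, 0, 0.0193], [0, 0, 0, 0, 0, 0.0193], [0, 0, 0, 0, 0, 0.0193], [0, 0, 0, 0, 0, 0], [0, 0, 0, 0, 0, 0]],
  ],
)

```text
time: 8.1
position: [0.5598, 0.2869, 0.3468]
tcp_rot: [[0.115, 0.993, -0.0], [0.993, -0.115, -0.001], [-0.001, -0.0, -1.0]]
contact_force: [0.1, 0.0, -2.1]
finger_gap: 0.0298
```

```bash
python3 to.py .574 .042 .34 -6.2
```

```text
t 8.1 pos [0.5598 0.2869 0.3468] yawY -6.63 Rz [-1.e-04 -8.e-04 -1.e+00] q [ 0.4   0.41  1.25 -0.    1.48  0.52] gap 0.029841533739883904 F [ 0.14  0.05 -2.06]
shift in tool units [-0.9665  0.1696  0.0279] turn z units -0.0023664799830715962
```

Request:
apply_moves(
  rows=[
    [[-0.04, 0.007, 0, 0, 0, 0], [-0.08, 0.014, 0, 0, 0, 0], [-0.11, 0.02, 0, 0, 0, 0], [-0.11, 0.02, 0, 0, 0, 0], [-0.11, 0.02, 0, 0, 0, 0], [-0.11, 0.02, 0, 0, 0, 0], [-0.11, 0.02, 0, 0, 0, 0], [-0.1, 0.018, 0, 0, 0, 0], [-0.08, 0.014, 0, 0, 0, 0], [-0.05, 0.008, 0, 0, 0, 0], [0, 0, 0, 0, 0, 0], [0, 0, 0, 0, 0, 0]],
  ],
)

```text
time: 9.3
position: [0.5735, 0.0444, 0.3453]
tcp_rot: [[0.103, 0.995, -0.003], [0.995, -0.103, -0.003], [-0.003, -0.002, -1.0]]
contact_force: [0.1, -0.1, -0.3]
finger_gap: 0.0293
```

```bash
python3 to.py .574 .042 .34 -6.2
```

```text
t 9.3 pos [0.5735 0.0444 0.3453] yawY -5.91 Rz [-0.0026 -0.0027 -1.    ] q [-0.    0.3   1.4  -0.    1.44  0.1 ] gap 0.02931790345179004 F [ 0.09 -0.07 -0.28]
shift in tool units [-0.0092  0.003   0.0213] turn z units 0.0016186027347366405
```

Run:
```python
from h import *
p,d=camera("scene");W=cloud(d,get_calibration("scene"));o,b=masks(p)
cv2.imwrite("pics/s3.png",cv2.cvtColor(p,cv2.COLOR_RGB2BGR))
m=o&(abs(W[...,0]-.574)<.1)&(abs(W[...,1]-.043)<.12)&(W[...,2]>.15)
q=W[m];print(len(q),q.min(0).round(3),q.max(0).round(3),q[q[:,2]>.345].mean(0))
r=cv2.minAreaRect((q[:,:2]*1000).astype(np.float32));print(r)
```

```text
1191 [ 0.548 -0.024  0.221] [0.611 0.122 0.367] [0.57824392 0.06731422 0.35696558]
((578.9332885742188, 48.19038391113281), (143.6925506591797, 51.51192855834961), 84.08509063720703)
```

View pics/s3.png

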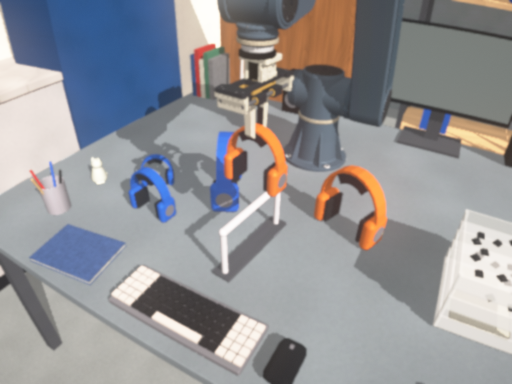

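The arch is over the bar, crown at (258,135), one cup on each side of it. I'll lower slowly with a small y correction.

Request:
apply_moves(
  rows=[
    [[-0.009, 0.003, 0.03, 0, 0, 0.0016], [0, 0, 0.06, 0, 0, 0], [0, 0, 0.07, 0, 0, 0], [0, 0, 0.07, 0, 0, 0], [0, 0, 0.07, 0, 0, 0], [0, 0, 0.07, 0, 0, 0], [0, 0, 0.07, 0, 0, 0], [0, 0, 0.06, 0, 0, 0], [0, 0, 0.05, 0, 0, 0], [0, 0, 0.03, 0, 0, 0], [0, 0, 0, 0, 0, 0], [0, 0, 0, 0, 0, 0]],
  ],
)

```text
time: 10.55
position: [0.5724, 0.0492, 0.19]
tcp_rot: [[0.099, 0.995, -0.004], [0.995, -0.099, -0.002], [-0.002, -0.004, -1.0]]
contact_force: [0.7, -0.2, -1.6]
finger_gap: 0.0297
```

```bash
python3 to.py .574 .042 .161 -6.2
```

```text
t 10.55 pos [0.5724 0.0492 0.19  ] yawY -5.65 Rz [-0.0043 -0.0019 -1.    ] q [ 0.01  0.43  1.61 -0.    1.11  0.11] gap 0.029721320713725973 F [ 0.67 -0.17 -1.63]
shift in tool units [-0.0277  0.0098  0.1162] turn z units 0.0030342349869175995
```

Request:
apply_moves(
  rows=[
    [[-0.027, 0.009, 0.02, 0, 0, 0.003], [0, 0, 0.03, 0, 0, 0], [0, 0, 0.025, 0, 0, 0], [0, 0, 0.01, 0, 0, 0], [0, 0, 0, 0, 0, 0], [0, 0, 0, 0, 0, 0]],
  ],
)

```text
time: 11.15
position: [0.5749, 0.0413, 0.1684]
tcp_rot: [[0.109, 0.994, -0.002], [0.994, -0.109, -0.002], [-0.002, -0.001, -1.0]]
contact_force: [0.5, -0.1, -2.1]
finger_gap: 0.0298
```

```bash
python3 to.py .574 .042 .161 -6.2
python3 - <<'E'
from h import *
p,d=camera("scene");W=cloud(d,get_calibration("scene"));o,b=masks(p)
cv2.imwrite("pics/s4.png",cv2.resize(cv2.cvtColor(p[70:300,150:340],cv2.COLOR_RGB2BGR),None,fx=2.5,fy=2.5))
m=o&(abs(W[...,0]-.574)<.1)&(abs(W[...,1]-.043)<.12)&(W[...,2]>.005)
q=W[m];print(q.min(0).round(3),q.max(0).round(3))
E
```

```text
t 11.15 pos [0.5749 0.0413 0.1684] yawY -6.27 Rz [-0.0016 -0.0019 -1.    ] q [-0.01  0.45  1.63 -0.    1.06  0.1 ] gap 0.029777564954416677 F [ 0.55 -0.1  -2.12]
shift in tool units [ 0.0024 -0.0036  0.0297] turn z units -0.0003937955362505679
[ 0.546 -0.029  0.05 ] [0.613 0.118 0.19 ]
```

View pics/s4.png

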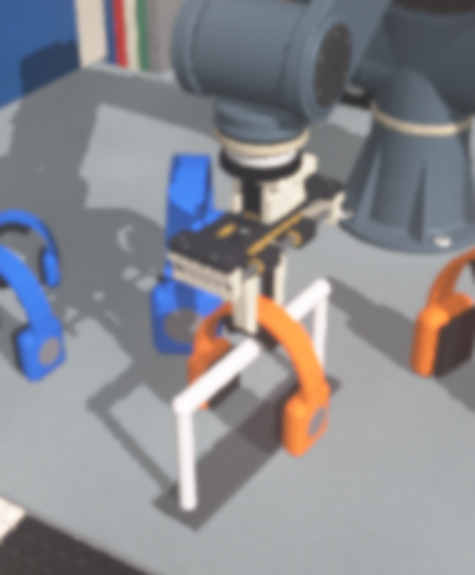

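The arch straddles the bar at mid length with the crown just above it, at crop position (260,320). Now small steps down until it touches.

Request:
apply_moves(
  rows=[
    [[0, 0, 0.012, 0, 0, 0], [0, 0, 0.01, 0, 0, 0], [0, 0, 0.006, 0, 0, 0], [0, 0, 0, 0, 0, 0]],
  ],
)

```text
time: 11.6
position: [0.575, 0.0415, 0.1613]
tcp_rot: [[0.109, 0.994, -0.001], [0.994, -0.109, -0.002], [-0.002, -0.001, -1.0]]
contact_force: [-0.1, 0.3, -2.3]
finger_gap: 0.03
```

Request:
apply_moves(
  rows=[
    [[0, 0, 0.006, 0, 0, 0], [0, 0, 0.005, 0, 0, 0], [0, 0, 0, 0, 0, 0]],
  ],
)

```text
time: 11.9
position: [0.5753, 0.0415, 0.16]
tcp_rot: [[0.109, 0.994, 0.0], [0.994, -0.109, -0.002], [-0.002, 0.001, -1.0]]
contact_force: [-0.1, 0.5, -1.5]
finger_gap: 0.0299
```

Request:
apply_moves(
  rows=[
    [[0, 0, 0.006, 0, 0, 0], [0, 0, 0.004, 0, 0, 0], [0, 0, 0, 0, 0, 0]],
  ],
)

```text
time: 12.2
position: [0.5755, 0.0416, 0.1599]
tcp_rot: [[0.109, 0.994, 0.002], [0.994, -0.109, -0.002], [-0.002, 0.002, -1.0]]
contact_force: [-0.8, -0.3, -1.6]
finger_gap: 0.0299
```

Request:
apply_moves(
  rows=[
    [[0, 0, 0.012, 0, 0, 0], [0, 0, 0.012, 0, 0, 0]],
  ],
)

```text
time: 12.4
position: [0.5758, 0.0418, 0.1588]
tcp_rot: [[0.108, 0.994, 0.003], [0.994, -0.108, -0.002], [-0.002, 0.003, -1.0]]
contact_force: [-16.8, -0.9, 35.5]
finger_gap: 0.0298
```

That is firm contact with the bar, so I'll ease off slightly and open.

Request:
apply_moves(
  rows=[
    [[0, 0, -0.004, 0, 0, 0], [0, 0, 0, 0, 0, 0], [0, 0, 0, 0, 0, 0]],
  ],
)

```text
time: 12.7
position: [0.576, 0.0418, 0.1602]
tcp_rot: [[0.108, 0.994, 0.004], [0.994, -0.108, -0.002], [-0.001, 0.005, -1.0]]
contact_force: [0.3, 0.2, -1.6]
finger_gap: 0.0296
```

Request:
apply_moves(
  rows=[
    [[0, 0, 0, 0, 0, 0], [0, 0, 0, 0, 0, 0], [0, 0, 0, 0, 0, 0], [0, 0, 0, 0, 0, 0], [0, 0, 0, 0, 0, 0], [0, 0, 0, 0, 0, 0], [0, 0, 0, 0, 0, 0], [0, 0, 0, 0, 0, 0]],
  ],
  hand=1,
)

```text
time: 13.5
position: [0.5761, 0.0418, 0.1592]
tcp_rot: [[0.108, 0.994, 0.004], [0.994, -0.108, -0.002], [-0.001, 0.004, -1.0]]
contact_force: [-0.0, -0.6, 0.1]
finger_gap: 0.0893
```

```bash
python3 to.py .574 .042 .3 -6.2
python3 - <<'E'
from h import *
p,d=camera("scene");W=cloud(d,get_calibration("scene"));o,b=masks(p)
cv2.imwrite("pics/s5.png",cv2.resize(cv2.cvtColor(p[70:300,150:340],cv2.COLOR_RGB2BGR),None,fx=2.5,fy=2.5))
m=o&(abs(W[...,0]-.574)<.1)&(abs(W[...,1]-.043)<.12)&(W[...,2]>.005)
q=W[m];print(q.min(0).round(3),q.max(0).round(3))
E
```

```text
t 13.5 pos [0.5761 0.0418 0.1592] yawY -6.23 Rz [ 0.0038 -0.0019 -1.    ] q [-0.01  0.46  1.64 -0.    1.03  0.1 ] gap 0.08927362377588853 F [-0.02 -0.56  0.07]
shift in tool units [-0.0007 -0.0062 -0.5632] turn z units -0.00015665637629575082
[ 0.557 -0.029  0.04 ] [0.615 0.118 0.181]
```

View pics/s5.png

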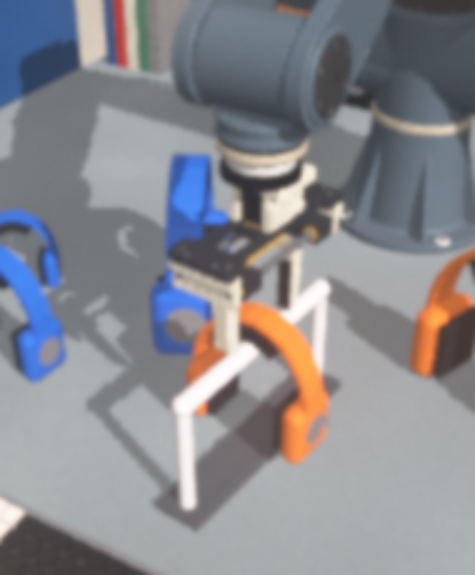

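They hang upright on the bar and the fingers are open and clear on both sides. Retreating straight up.

Request:
apply_moves(
  rows=[
    [[0, 0, -0.03, 0, 0, 0], [0, 0, -0.04, 0, 0, 0], [0, 0, -0.06, 0, 0, 0], [0, 0, -0.1, 0, 0, 0], [0, 0, -0.12, 0, 0, 0], [0, 0, -0.12, 0, 0, 0], [0, 0, -0.1, 0, 0, 0], [0, 0, -0.06, 0, 0, 0], [0, 0, 0, 0, 0, 0], [0, 0, 0, 0, 0, 0], [0, 0, 0, 0, 0, 0], [0, 0, 0, 0, 0, 0]],
  ],
)

```text
time: 14.75
position: [0.5744, 0.0421, 0.3289]
tcp_rot: [[0.108, 0.994, 0.007], [0.994, -0.108, -0.002], [-0.001, 0.007, -1.0]]
contact_force: [-0.9, 1.4, -0.9]
finger_gap: 0.0927
```

```bash
python3 - <<'E'
from h import *
for n in("scene","top"):
    p,d=camera(n);W=cloud(d,get_calibration(n));o,b=masks(p)
    cv2.imwrite(f"pics/{n}6.png",cv2.cvtColor(p,cv2.COLOR_RGB2BGR))
    m=o&(abs(W[...,0]-.574)<.1)&(abs(W[...,1]-.043)<.12)&(W[...,2]>.005)
    q=W[m]
    if len(q)<50: print(len(q));continue
    print(n,len(q),q.min(0).round(3),q.max(0).round(3))
    t=q[q[:,2]>.155];print(cv2.minAreaRect((t[:,:2]*1000).astype(np.float32)))
    z0=np.load(f"pics/{n}0.npz");o0,b0=masks(z0["p"]);W0=cloud(z0["d"],get_calibration(n))
    for Wx,bx in((W0,b0),(W,b)):
        s=bx&(Wx[...,0]>.52)&(Wx[...,0]<.67)&(Wx[...,1]<-.18)&(Wx[...,1]>-.4)&(Wx[...,2]>.06)
        print("blue",s.sum(),Wx[s].mean(0).round(4),np.percentile(Wx[s][:,2],98))
E
python3 to.py .574 .042 .3 -6.2
```

```text
scene 852 [ 0.549 -0.029  0.04 ] [0.615 0.118 0.181]
((579.0601196289062, 45.576900482177734), (94.41114807128906, 30.059057235717773), 85.75223541259766)
blue 396 [ 0.5952 -0.2694  0.1068] 0.15251276452367168
blue 423 [ 0.5953 -0.2721  0.1071] 0.15255819616678376
top 334 [ 0.54  -0.034  0.049] [ 0.594 -0.005  0.161]
((572.0497436523438, -7.342180252075195), (24.201122283935547, 4.309906482696533), 0.24354174733161926)
blue 869 [ 0.586  -0.2953  0.117 ] 0.15159185065265482
blue 852 [ 0.5856 -0.296   0.1162] 0.15126917931410447
t 14.85 pos [0.5744 0.0421 0.3289] yawY -6.23 Rz [ 0.0066 -0.0018 -1.    ] q [-0.01  0.31  1.44 -0.    1.39  0.1 ] gap 0.09295682527717614 F [ 0.3  -0.15  0.03]
shift in tool units [-0.0006 -0.0024  0.1157] turn z units -0.00015862559338096895
```

View pics/scene6.png

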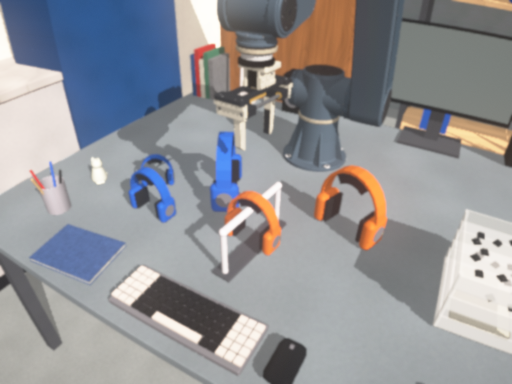

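The orange pair hangs mid-bar, crown near (253,205), upright with its top at about 0.18. The blue pair near (155,190) hasn't moved and the gripper is clear, so I'm handing in.

```bash
python3 -c "
from station import workorder; print(workorder.close_job())"
```

```text
the job is handed in; nothing more can be done
None
```

The small orange headphones now hang over the middle of the bar, and I have handed the job in at about 15 s of the 51 s allowed; no verdict is reported.

I gripped the crown across its width, lifted it clear, and turned it square to the bar. I then lowered it until it touched, released, and backed straight up.

**Final checks:**
- **Orange position:** the crown centre measured within about 5 mm of the bar's middle. Its yaw was about -4°, against the bar's -6°, and the arch was upright.
- **Orange height:** the crown top read about 0.181 m against the 0.178 m expected for resting on the bar. The lowest visible orange point read 0.040 m, where the cups should clear by 28 mm. I put both down to depth scatter and to part of the cups being hidden.
- **Blue:** the middle-sized pair measured within 3 mm of its start and upright.
- **Gripper:** open and about 0.15 m above the headphones.

**What was less clean:**
- **Contact force:** pressing down to confirm contact briefly reached about 36 N vertically (39 N total at the wrist), more than intended but well under the 120 N wrist limit. It went through the gripped headphones, and I eased off before opening.
- **Top view:** the arm hid most of the hung pair, so the orange check rests on the scene camera alone.

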